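# Sort two eyepieces into the stand and hold its locking slide at the mark

## Robot

A 6-joint arm with a two-finger parallel gripper is mounted at the origin on the work surface. World frame = base frame: x ahead of the robot, y to its left, z up, the work surface at z = 0. Lengths are in m, angles in rad, forces in N, time in s.
With the tool pointing down it reaches from about 0.35 to 0.85 m from the base axis. Payload 8.1 kg.
Tool frame: the origin (TCP) lies on the mounting face of the last link; the fingertips stand 186 mm ahead of it and the grasp point (between the pads) lies 167 mm ahead of it; z points along the fingers, y is the line along which they close (so a half turn about z gives the same grasp; the last joint's range is limited). The gripper opens to 93 mm and grips with 3 to 60 N. Pads are 15 mm wide; open, the fingers measure 128 mm over their backs; the gripper's body (75 mm by 188 mm) begins 65 mm behind the grasp point.
Start: joints at [1.26, 0.13, 1.488, -0, 1.523, -0.085], TCP at [0.134, 0.585, 0.405] pointing down, gripper open.
Joint ranges: [-2.96, 2.96], [-0.89, 2.26], [0.02, 2.5], [-1.34, 4.48], [0, 2.73], [-2.66, 2.66]. Speed limits (rad/s): [2.39, 2.39, 2.79, 3.14, 3.14, 3.14].

## Interface

Orientations are given as a rotation vector (axis times angle).
In Python, from plant import read_state, read_camera, camera_params, close_job gives the robot as it stands. The module is installed in compiled form; this text tells all that it offers.
- The arm moves only by the tool servo_tool, never from a script. Its argument "increments" is a list of rows, each an object with "slide": the shift along the tool's x, y, z in mm, a list of three; "dr": the turn, a rotation vector about the tool's x, y, z in rad, a list of three; "jaw": the closure, from 0 (fully open) to 1 (shut). In form: [{"slide": [x, y, z], "dr": [ax, ay, az], "jaw": jaw}, ...]. A call has 1 to 20 rows; each row is the pose to reach, as a shift and turn from the pose commanded when the call began, along the tool's axes at that moment; what a row does not reach only later rows make up. A row lasts 1/10 s, in which the tool goes at most 50 mm and 8.59 degrees, less where a joint would pass 70% of its speed; a pose out of reach is approached as far as the arm can. A call with a gripper value outside its range is refused whole. The fingers move at their own pace and stop on an object; "force" is the grip in N (left out, the last holds). Time passes only in rows, so rows that repeat a pose let the fingers close. It gives the time, the measured TCP pose, the force, the opening and the grip force at its end, in the units of the state.
- read_state(): the state, without advancing time (a new reading comes with each control period).
- read_camera(name): name is "side" or "top" or "wrist"; returns (picture, depth): 480x640x3 uint8, red, green, blue; 480x640 float32, m along the optical axis (not along the pixel's ray), 0 where there is no reading.
- camera_params(name): a dict with "fx", "fy", "cx", "cy" (pixels), "k1" (the pictures are not rectified: a ray, as slopes to the right and down, at radius r is drawn at 1 + k1 r^2 times it, then the intrinsics apply), "rvec" (rotation vector, rad) and "tvec" (3), from world to camera coordinates, as OpenCV has them. Camera axes: x right, y down, z forward; pixel columns grow to the right and rows downward; lengths in m; the calibration is good to about 2 mm. A picture is of the moment at which its call begins: read the wrist's pose just before it. camera_params takes no time and is no camera call; for the wrist camera it gives the pose at the moment of the call.
- close_job(): hands the job in; it is judged then, once.
The state is a dict: "t": time; "q": joint angles; "dq": joint speeds; "joint_torque": joint torques, N m; "tool_pos": TCP position; "orientation": TCP orientation; "force": force on the tool from outside, world axes, zero at the start; "wrist_torque": the same for the moment, N m; "opening": finger opening in m; "gripper_force": force on a finger pad.
Only numpy, scipy, OpenCV 4.12 (cv2) and the standard library are available. Lean on these libraries where they do the work, as an engineer would, in place of code of your own. Each camera call takes 0.05 s, during which the arm holds its last target. There are 200 camera calls.

## Task

Sort the two loose eyepieces into the wooden stand: the brass one upright and fully down in the brass-rimmed hole and the white one upright and fully down in the white-rimmed hole. Then pull the red knob of the stand's spring-loaded locking slide out until the white line on its index plate is level with the yellow line on the black mark block, and finish with the gripper still holding it there, because the slide springs back if let go and I want to drop in the lock pin. Leave the black eyepiece in its hole, and do not shift the blue finder scope or the black dovetail bar.

Things in the scene. Friction and masses are not known exactly. Their poses are not given: they have to be found in the camera images.
- stand: Fixed mahogany stand, place and yaw vary. Origin: centre of the hole block's underside, on the table. Block 90 mm (x) by 270 (y) by 45 high; three blind holes in its top at x = 0, y = -85, 0, +85 mm, each 35 mm wide, 28 deep. In front (x -45 to -190 mm) a 5 mm thick bed, 150 wide, with 13 mm high brass rails carries the slide, which pulls out along the stand's -x (towards the robot).
- rim_brass: Thin brass-coloured ring, 49 mm outside, around one of the three holes. Origin: centre of that hole's mouth, 45 mm above the table. Which hole it marks varies.
- rim_white: Thin white ring, 49 mm outside, around another of the three holes. Origin: centre of that hole's mouth, 45 mm above the table. Which hole it marks varies.
- eyepiece_brass: Loose polished brass eyepiece, 64 mm tall, standing on the grey granite top. Origin: centre of its underside, z up. Barrel 31 mm diameter from 0 to 30 mm, body 40 mm diameter from 30 to 60 mm, 34 mm diameter to 64 mm. About 0.16 kg. Fully seated its barrel stands on the hole's floor, its origin 28 mm below the hole's mouth.
- eyepiece_white: Loose white plastic eyepiece with an aluminium barrel, 64 mm tall, standing on the grey granite top. Origin: centre of its underside, z up. Barrel 31 mm diameter from 0 to 30 mm, body 44 mm diameter from 30 to 60 mm, 38 mm diameter to 64 mm. About 0.12 kg. Seats like the brass one.
- eyepiece_black: Black eyepiece of the same shape (body 42 mm diameter), already seated in the remaining hole, its top 81 mm above the table. Origin: centre of its underside. Leave it.
- finder: Loose blue finder scope lying on a flat foot, 215 mm long along its x, 54 mm wide, 77 mm high. Origin: under its middle, on the table. Leave it.
- dovetail: Loose black steel dovetail bar, 200 mm long along its x, 44 mm wide, 14 mm high. Origin: centre of its underside. Leave it.
- knob (a point): Centre of the red upright knob of the locking slide, 45 mm above the table: a cylinder 22 mm in diameter, from 19 to 62 mm above the table, with a 28 mm steel flange under it (15 to 19 mm). At rest its axis is 55 mm in front of the block's front face, and it has free room all round above 20 mm.
- index (a point): End of the white line on the slide's black index plate, 19 mm above the table; the line runs along the stand's y axis. It moves rigidly with the knob: 25 mm behind it (stand +x) and 40 mm to the stand's +y side.
- mark: Small fixed black block with a yellow line, beside the slide; its place along the pull varies from 28 to 58 mm from the index's rest position. Origin: inner end of the yellow line, underneath; its x and y axes are those of the stand, and the line runs along y at x = 0. Top 16 mm above the table.
- slide (a joint): How far the slide is pulled out, in m: 0 at rest, growing as the knob moves along the stand's -x axis, stop at 0.075 (past the mark). A spring pulls it back: about 3.6 N at 0, plus 1.2 N per 10 mm; it snaps back when let go.
Things that resemble listed ones, but are neither listed nor needed, are in the scene too. There is more than one size of the eyepiece_brass; the one meant has the size given above. Several things look just like the eyepiece_white: the one meant starts farthest to the robot's right.

How it is judged:
By the outcome, as a careful person would: the job done as asked, in the order asked, and still so for the second after the job is handed in, while the arm keeps its last pose, push and grip.
It also fails if it takes over 72 s, if anything falls off the work surface, if the arm or the gripper's body presses on something with over 40 N, if the wrist force passes 120 N, or if a joint passes its speed limit or range.

## Working session

There is one attempt and no reset: what is moved stays moved. The work goes in short steps, Python scripts to look and compute and a tool call to move; the robot and the scene stay as the last step left them, time stands still between calls to the robot, and variables do not carry over. Pictures are saved under pics/ and viewed, at most 11 in all, crops included, and the job is handed in when it is done.

Besides the shell and the picture viewer there is one more tool, called after "Call:" by a JSON object that holds its "api" and its "payload", one argument or row to a line. servo_tool: Moves the arm, as the interface text tells. Its arguments: {"type":"object","properties":{"increments":{"type":"array"},"force":{"type":"number"}},"required":["increments"]}

```bash
mkdir -p pics
cat > h.py <<'E'
import numpy as np, cv2
from plant import *
def snap(n,save=None):
    p=camera_params(n); im,d=read_camera(n)
    if save: cv2.imwrite('pics/'+save,im[:,:,::-1])
    return p,im,d
def rays(p,uv):
    uv=np.atleast_2d(np.float64(uv))
    K=np.array([[p['fx'],0,p['cx']],[0,p['fy'],p['cy']],[0,0,1]])
    x=cv2.undistortPoints(uv[:,None],K,np.array([p['k1'],0,0,0,0.]))[:,0]
    R=cv2.Rodrigues(np.float64(p['rvec']))[0]; t=np.float64(p['tvec']).ravel()
    return -R.T@t, np.c_[x,np.ones(len(x))]@R
def onplane(p,uv,z):
    o,r=rays(p,uv); return o+r*((z-o[2])/r[:,2])[:,None]
def fromdepth(p,uv,d):
    o,r=rays(p,uv); uv=np.atleast_2d(uv).astype(int)
    return o+r*d[uv[:,1],uv[:,0]][:,None]
def world(p,d):
    v,u=np.mgrid[0:480,0:640]; uv=np.c_[u.ravel(),v.ravel()]
    o,r=rays(p,uv); return (o+r*d.ravel()[:,None]).reshape(480,640,3)
def proj(p,X):
    K=np.array([[p['fx'],0,p['cx']],[0,p['fy'],p['cy']],[0,0,1]])
    return cv2.projectPoints(np.float64(X).reshape(-1,1,3),np.float64(p['rvec']),np.float64(p['tvec']),K,np.array([p['k1'],0,0,0,0.]))[0][:,0]
E
python3 - <<'E'
from h import *
for n in('top','side'):
    p,im,d=snap(n,n+'1.png'); print(n,p,(d>0).mean())
    np.savez('/tmp/'+n,im=im,d=d)
print(read_state())
E
```

```text
top {'fx': 453.40796503166905, 'fy': 453.40796503166905, 'cx': 316.2414141112962, 'cy': 239.5142098317584, 'k1': 0.0031928064898253568, 'rvec': array([ 2.14617157, -2.16015021,  0.09258185]), 'tvec': array([0.01813356, 0.55733463, 0.85514889])} 0.9959114583333334
side {'fx': 585.6673876040547, 'fy': 585.6673876040547, 'cx': 322.1275255581557, 'cy': 245.27002546861874, 'k1': -0.08324640118682995, 'rvec': array([ 2.26730681, -0.8534531 ,  0.35347193]), 'tvec': array([-0.40086099,  0.30794973,  0.88841238])} 0.9958528645833333
{'t': 0.1, 'q': array([ 1.25963519e+00,  1.31092879e-01,  1.48914277e+00,  1.06169188e-06,
        1.52300370e+00, -8.54032140e-02]), 'dq': array([-1.55198939e-03, -6.24349762e-05, -2.87101826e-03,  2.83020602e-03,
        4.00904891e-04,  1.86480271e-03]), 'joint_torque': array([ 2.01860785e-03, -5.61337996e+01, -4.93095660e+01,  7.70624634e-02,
        2.92063330e-02, -1.01029689e-04]), 'tool_pos': array([0.13422603, 0.58458995, 0.40380294]), 'orientation': array([-3.53830435e-01, -3.12127497e+00,  2.53534404e-03]), 'force': array([-0.26742167, -0.93554339,  0.35810599]), 'wrist_torque': array([0.0149989 , 0.0281396 , 0.03537344]), 'gripper_force': 0.0, 'opening': 0.09283130035941059}
```

View pics/top1.png

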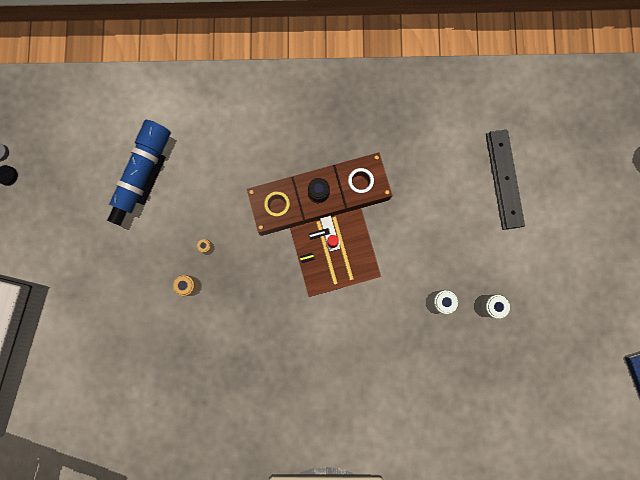

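View pics/side1.png

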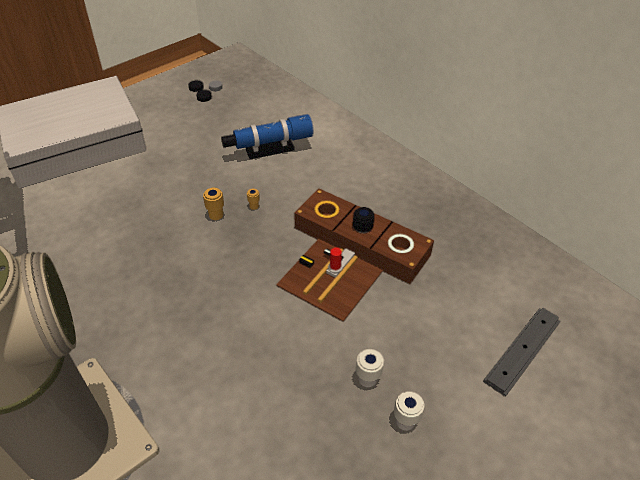

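Top view: brass candidates are at (183,286), larger, and (204,246), smaller. White candidates are at (446,302) and (498,307). A grey thing is cut off at the right edge, near (638,160). The rims are brass at (277,204) and white at (361,181), with the black eyepiece at (318,189) and the red knob at (333,241). The index line is near (318,234) and the yellow mark near (307,258). Next I'll measure these and enlarge the candidates.

Run:
```python
from h import *
W={}
for n in('top','side'):
    f=np.load('/tmp/%s.npz'%n); W[n]=(camera_params(n),f['im'],f['d'],world(camera_params(n),f['d']))
def blobs(n,mask,amin=60):
    c,l,s,ce=cv2.connectedComponentsWithStats(mask.astype(np.uint8))
    return [(l==i,s[i],ce[i]) for i in range(1,c) if s[i][4]>amin]
# raised objects in top
for n in W:
    p,im,d,w=W[n]
    hsv=cv2.cvtColor(im,cv2.COLOR_RGB2HSV); H,S,V=[hsv[:,:,i].astype(int) for i in range(3)]
    ok=(d>0)&(w[:,:,0]<1.1)&(w[:,:,0]>.2)
    ms={'brass':(H>10)&(H<30)&(S>110)&(V>110),'white':(S<30)&(V>190),'red':((H<5)|(H>175))&(S>180)&(V>120),'yellow':(H>24)&(H<34)&(S>150)&(V>150)}
    for k,m in ms.items():
        for b,s,ce in blobs(n,m&ok,30):
            q=w[b]; print(n,k,s,ce.round(1),'med',np.median(q,0).round(4),'zmax',np.percentile(q[:,2],97).round(4))
p,im,d,w=W['top']
a=cv2.resize(im[225:310,150:235],(400,400),interpolation=cv2.INTER_CUBIC);b=cv2.resize(im[265:350,430:515],(400,400),interpolation=cv2.INTER_CUBIC)
cv2.imwrite('pics/crop1.png',np.hstack([a,b])[:,:,::-1])
# 3D cylinders
for nm,(u,v) in dict(bigbrass=(183,286),smallbrass=(204,246),w1=(446,302),w2=(498,307),grey=(638,160)).items():
    for zlo in (.03,):
        sub=np.zeros(d.shape,bool); sub[max(0,v-25):v+25,max(0,u-25):u+25]=1
        q=w[sub&(w[:,:,2]>zlo)]; 
        if len(q): t=q[q[:,2]>q[:,2].max()-.008]; print(nm,len(q),'top',t.mean(0).round(4),'size',np.ptp(t,0).round(4))
```

```text
top brass [264 191  26  26 269] [276.2 203.2] med [0.628  0.0921 0.0445] zmax 0.0473
top brass [332 216  22  65 294] [342.6 248.3] med [ 0.5401 -0.0381  0.0112] zmax 0.0147
top brass [316 221   6   9  43] [318.6 224.9] med [0.5897 0.0093 0.0111] zmax 0.0145
top brass [320 236  18  49 231] [328.6 260.4] med [ 0.5168 -0.01    0.011 ] zmax 0.0144
top brass [197 239  14  13 107] [203.6 245.3] med [0.5473 0.2322 0.04  ] zmax 0.0431
top brass [173 275  21  21 273] [183.5 285.1] med [0.47   0.263  0.0615] zmax 0.0649
top white [349 168  25  25 204] [361. 180.] med [ 0.6717 -0.074   0.0448] zmax 0.0474
top white [321 216  15  23 168] [328.  225.1] med [ 0.5901 -0.0088  0.0136] zmax 0.0166
top white [435 291  23  23 307] [446.3 302. ] med [ 0.4362 -0.225   0.0624] zmax 0.0651
top white [487 295  23  23 309] [498.1 306.2] med [ 0.4284 -0.3193  0.0625] zmax 0.0654
top red [328 235  10  11  91] [332.5 240.1] med [ 0.5527 -0.0177  0.0607] zmax 0.0641
side brass [121  77  19  11 103] [128.7  81.8] med [ 1.0578  2.075  -0.747 ] zmax -0.7363
side brass [203 187  20  14 150] [212.4 194. ] med [0.4678
[... 218 characters left out ...]
2  12  18 122] [213.4 209.8] med [0.4588 0.2522 0.0359] zmax 0.0542
side brass [317 255  41  46 262] [336.8 278.2] med [ 0.5382 -0.0372  0.0123] zmax 0.0155
side brass [303 260  27  33 174] [316.1 277.4] med [ 0.5108 -0.0104  0.0121] zmax 0.0152
side white [399 235  14  18  52] [407.  244.2] med [ 0.6841 -0.0876  0.0458] zmax 0.0484
side red [331 247  11   9  76] [335.6 251.4] med [ 0.5523 -0.0177  0.0617] zmax 0.0645
bigbrass 431 top [ 0.4599 -0.0067  0.9114] size [0. 0. 0.]
smallbrass 166 top [ 0.4599 -0.0067  0.9114] size [0. 0. 0.]
w1 524 top [ 0.4599 -0.0067  0.9114] size [0. 0. 0.]
w2 560 top [ 0.4599 -0.0067  0.9114] size [0. 0. 0.]
grey 5 top [ 0.4599 -0.0067  0.9114] size [0. 0. 0.]
```

View pics/crop1.png

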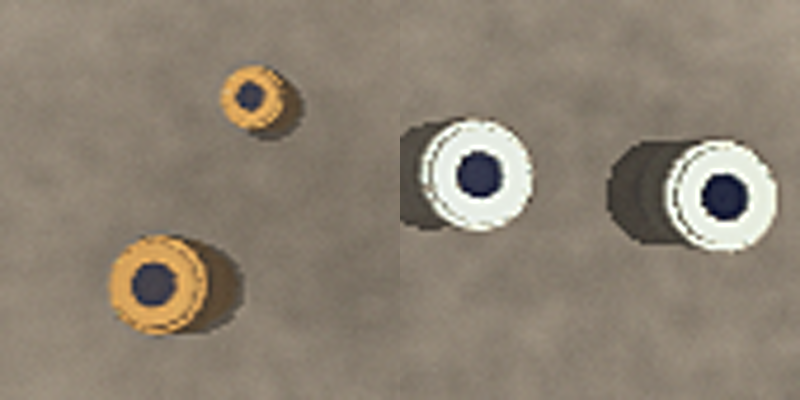

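The crop shows the large brass one (measured top 64 mm, about 40 mm wide) and the small brass one (top 42 mm), so the large one at (183,286) fits. Of the two identical white ones, (498,307) at y = -0.319 is farther right than (446,302) at y = -0.225, so it is the one meant. Next I'll triangulate centres from both views and check the grey thing at the right edge.

```bash
cat >> h.py <<'E'
def tri(l):
    A=np.zeros((3,3));b=np.zeros(3)
    for p,uv in l:
        o,r=rays(p,uv); r=r[0]/np.linalg.norm(r[0]); M=np.eye(3)-np.outer(r,r); A+=M;b+=M@o
    X=np.linalg.solve(A,b); return X,[np.linalg.norm(np.cross(X-rays(p,uv)[0],rays(p,uv)[1][0]/np.linalg.norm(rays(p,uv)[1][0]))) for p,uv in l]
def hull_centre(mask):
    c=max(cv2.findContours(mask.astype(np.uint8),cv2.RETR_EXTERNAL,cv2.CHAIN_APPROX_NONE)[0],key=cv2.contourArea)
    return cv2.fitEllipse(cv2.convexHull(c))
E
python3 - <<'E'
from h import *
I={n:(camera_params(n),np.load('/tmp/%s.npz'%n)) for n in('top','side')}
def m(n,k,box):
    im=I[n][1]['im'];h=cv2.cvtColor(im,cv2.COLOR_RGB2HSV).astype(int);H,S,V=h[...,0],h[...,1],h[...,2]
    r={'blue':(H>105)&(H<140)&(S>70)&(V<110),'brass':(H>10)&(H<30)&(S>110)&(V>110),'white':(S<35)&(V>150),'red':((H<5)|(H>175))&(S>180)&(V>120),'yellow':(H>22)&(H<36)&(S>150)&(V>130)}[k]
    z=np.zeros_like(r);u,v,s=box;z[v-s:v+s,u-s:u+s]=1
    return r&z
for nm,k,bt,bs in [('brass','blue',(183,286,8),(213,192,9)),('w1','blue',(446,302,9),(370,359,10)),('w2','blue',(498,307,9),(410,403,10)),
  ('rimB','brass',(277,204,16),(326,209,16)),('rimW','white',(361,181,16),(401,244,16)),('mark','yellow',(307,258,9),(306,261,9))]:
    L=[]
    for n,b in(('top',bt),('side',bs)):
        mk=m(n,k,b); e=hull_centre(mk); L.append((I[n][0],e[0])); print(nm,n,mk.sum(),np.round(e[0],1),np.round(e[1],1),end=' ')
    X,res=tri(L);print(X.round(4),np.round(res,4))
p=I['top'][0];d=I['top'][1]['d'];im=I['top'][1]['im']
print('grey',im[160,632:640],fromdepth(p,[(636,150),(637,160),(638,170)],d).round(3))
a=cv2.resize(im[205:275,285:355],(480,480),interpolation=cv2.INTER_CUBIC)
b=cv2.resize(I['side'][1]['im'][235:275,290:360],(320,183),interpolation=cv2.INTER_CUBIC)
c=np.zeros((480,800,3),np.uint8);c[:,:480]=a;c[:183,480:]=b;cv2.imwrite('pics/crop2.png',c[:,:,::-1])
w=camera_params('wrist');R=cv2.Rodrigues(w['rvec'])[0];s=read_state();T=cv2.Rodrigues(s['orientation'])[0]
print(w,'cam in tool',T.T@(-R.T@w['tvec'].ravel()-s['tool_pos']),(T.T@R.T).round(3))
E
```

```text
Traceback (most recent call last):
  File "h.py", line 31, in hull_centre
    return cv2.fitEllipse(cv2.convexHull(c))
           ~~~~~~~~~~~~~~^^^^^^^^^^^^^^^^^^^
cv2.error: OpenCV(4.12.0) /io/opencv/modules/imgproc/src/shapedescr.cpp:361: error: (-201:Incorrect size of input array) There should be at least 5 points to fit the ellipse in function 'fitEllipseNoDirect'
```

```bash
cat >> h.py <<'E'
def hull_centre(mask):
    c=np.vstack(cv2.findContours(mask.astype(np.uint8),cv2.RETR_EXTERNAL,cv2.CHAIN_APPROX_NONE)[0])
    h=cv2.convexHull(c); M=cv2.moments(h); return (M['m10']/M['m00'],M['m01']/M['m00']),cv2.minAreaRect(h)[1]
E
cat > t.py <<'E'
from h import *
I={n:(camera_params(n),np.load('/tmp/%s.npz'%n)) for n in('top','side')}
def m(n,k,box):
    im=I[n][1]['im'];h=cv2.cvtColor(im,cv2.COLOR_RGB2HSV).astype(int);H,S,V=h[...,0],h[...,1],h[...,2]
    r={'blue':(H>100)&(H<145)&(V<130),'brass':(H>10)&(H<30)&(S>110)&(V>110),'white':(S<35)&(V>150),'yellow':(H>22)&(H<36)&(S>150)&(V>130)}[k]
    z=np.zeros_like(r);u,v,s=box;z[v-s:v+s,u-s:u+s]=1
    return r&z
for nm,k,bt,bs in [('brass','blue',(183,286,8),(213,192,9)),('w1','blue',(446,302,9),(370,359,10)),('w2','blue',(498,307,9),(410,403,10)),
  ('rimB','brass',(277,204,16),(326,209,16)),('rimW','white',(361,181,16),(401,244,16)),('mark','yellow',(307,258,9),(306,261,9))]:
    L=[]
    for n,b in(('top',bt),('side',bs)):
        mk=m(n,k,b); e=hull_centre(mk); L.append((I[n][0],e[0])); print(nm,n,mk.sum(),np.round(e[0],1),np.round(e[1],1),end=' ')
    X,res=tri(L);print(X.round(4),np.round(res,4))
p=I['top'][0];d=I['top'][1]['d'];im=I['top'][1]['im']
print('grey',im[160,634:640:2],fromdepth(p,[(636,150),(637,160),(638,170)],d).round(3))
a=cv2.resize(im[205:275,285:355],(480,480),interpolation=cv2.INTER_CUBIC)
b=cv2.resize(I['side'][1]['im'][235:275,290:360],(320,183),interpolation=cv2.INTER_CUBIC)
c=np.zeros((480,800,3),np.uint8);c[:,:480]=a;c[:183,480:]=b;cv2.imwrite('pics/crop2.png',c[:,:,::-1])
w=camera_params('wrist');R=cv2.Rodrigues(w['rvec'])[0];s=read_state();T=cv2.Rodrigues(s['orientation'])[0]
print(w,'cam in tool',T.T@(-R.T@w['tvec'].ravel()-s['tool_pos']),(T.T@R.T).round(3))
E
python3 t.py
```

```text
brass top 61 [182. 285.] [7.1 8.5] brass side 34 [212.  192.1] [4. 8.] [0.47   0.2653 0.0652] [0.0001 0.0001]
w1 top 72 [446.4 301.7] [8.9 8.9] w1 side 74 [370.1 358.7] [ 8. 10.] [ 0.4368 -0.2255  0.0632] [0.0001 0.0001]
w2 top 73 [498.4 306.4] [8.5 8.9] w2 side 89 [409.8 402.1] [10.6  9.2] [ 0.428  -0.3197  0.0635] [0.0001 0.0001]
rimB top 275 [275.1 202.1] [28.9 26. ] rimB side 219 [326.6 205. ] [29.8 24.4] [0.6283 0.0925 0.0546] [0.0005 0.0005]
rimW top 222 [360.6 180. ] [24. 25.] rimW side 128 [400.4 243.4] [17. 23.] [ 0.672  -0.0729  0.0443] [0.0001 0.0001]
mark top 13 [306.6 256.9] [ 1.9 13.6] mark side 27 [306. 259.] [11.6  1.8] [0.5244 0.0343 0.0165] [0.0002 0.0002]
grey [[79 74 65]
 [82 76 68]
 [80 73 64]] [[ 0.738 -0.634  0.001]
 [ 0.718 -0.635 -0.001]
 [ 0.697 -0.636 -0.001]]
{'fx': 392.45189714777376, 'fy': 392.45189714777376, 'cx': 320.77870396664713, 'cy': 240.40449048055947, 'k1': -0.03042688626401909, 'rvec': array([-2.2770167 , -1.81269409, -0.25505159]), 'tvec': array([-0.59715797, -0.03186426,  0.3905202 ])} cam in tool [ 0.07727191 -0.00220427  0.02033479] [[-0.    -0.961 -0.277]
 [ 1.    -0.001  0.001]
 [-0.001 -0.277  0.961]]
```

View pics/crop2.png

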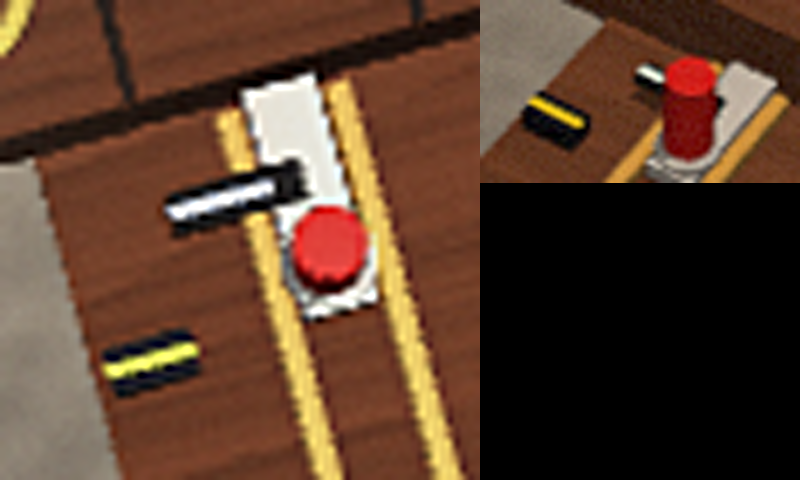

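The black and white index plate ends near (300,232), and the yellow line runs from about (301,259) to (313,255). The dark patch at the right edge lies flat on the table at 0.96 m from the base, so it is a shadow of something out of view. I'll glance at it from the wrist when I'm near the whites. Now I'll move over the brass eyepiece, with the fingers aligned to the stand's x axis (yaw about 14.8°).

Call:
{"api": "servo_tool", "payload": {
  "increments": [
    {"slide": [-399,-237,0],"dr": [0,0,1.087],"jaw": 0},
    {"slide": [-399,-237,0],"dr": [0,0,1.087],"jaw": 0},
    {"slide": [-399,-237,0],"dr": [0,0,1.087],"jaw": 0},
    {"slide": [-399,-237,0],"dr": [0,0,1.087],"jaw": 0},
    {"slide": [-399,-237,0],"dr": [0,0,1.087],"jaw": 0},
    {"slide": [-399,-237,0],"dr": [0,0,1.087],"jaw": 0},
    {"slide": [-399,-237,0],"dr": [0,0,1.087],"jaw": 0},
    {"slide": [-399,-237,0],"dr": [0,0,1.087],"jaw": 0},
    {"slide": [-399,-237,0],"dr": [0,0,1.087],"jaw": 0},
    {"slide": [-399,-237,0],"dr": [0,0,1.087],"jaw": 0},
    {"slide": [-399,-237,0],"dr": [0,0,1.087],"jaw": 0},
    {"slide": [-399,-237,0],"dr": [0,0,1.087],"jaw": 0},
    {"slide": [-399,-237,0],"dr": [0,0,1.087],"jaw": 0},
    {"slide": [-399,-237,0],"dr": [0,0,1.087],"jaw": 0}
  ]
}}

```text
t: 1.5
tool_pos: [0.4692, 0.2656, 0.4048]
orientation: [-1.914, -2.491, -0.0]
force: [-0.4, 0.8, 0.2]
opening: 0.0933
gripper_force: 0.0
```

```bash
cat >> h.py <<'E'
def hsvmask(im,k):
    h=cv2.cvtColor(im,cv2.COLOR_RGB2HSV).astype(int);H,S,V=h[...,0],h[...,1],h[...,2]
    return {'blue':(H>100)&(H<145)&(V<130)&(S>40),'brass':(H>10)&(H<30)&(S>110)&(V>110),'white':(S<35)&(V>150),'red':((H<5)|(H>175))&(S>180)&(V>100),'yellow':(H>22)&(H<36)&(S>150)&(V>130)}[k]
def comps(im,k,amin=40):
    c,l,s,ce=cv2.connectedComponentsWithStats(hsvmask(im,k).astype(np.uint8))
    return [(hull_centre(l==i),s[i]) for i in range(1,c) if s[i][4]>amin]
def near(p,im,k,X,r=.03,amin=40):
    "component whose hull centre, cast on plane z=X[2], is nearest X"
    b=[(np.linalg.norm(onplane(p,c[0],X[2])[0]-X),c,s) for c,s in comps(im,k,amin)]
    b=min(b,key=lambda t:t[0]); return b[1][0],onplane(p,b[1][0],X[2])[0],b[2]
def tool():
    s=read_state(); return s['tool_pos'],cv2.Rodrigues(s['orientation'])[0],s
def togo(X,P,T): return (1000*T.T@(np.asarray(X)-P)).round(1)
E
python3 - <<'E'
from h import *
P,T,s=tool(); print(s['t'],P.round(4),T.round(4).tolist(),s['q'].round(3))
p,im,d=snap('wrist','wrist1.png')
for k,X in(('blue',(.47,.2653,.064)),('brass',(.628,.0921,.045))):
    uv,x,st=near(p,im,k,np.array(X),amin=100); print(k,np.round(uv,1),x.round(4),st, fromdepth(p,[uv],d).round(4))
E
```

```text
1.5 [0.4692 0.2656 0.4048] [[-0.2572, 0.9664, -0.0001], [0.9664, 0.2572, 0.0002], [0.0002, -0.0001, -1.0]] [ 0.42  -0.034  1.658  0.     1.518  0.16 ]
blue [321.4 222.2] [0.4688 0.2645 0.064 ] [312 213  20  20 307] [[0.4688 0.2643 0.0632]]
brass [423.1 424.8] [0.6296 0.0763 0.045 ] [ 381  406   87   39 1771] [[0.6323 0.0724 0.0399]]
```

View pics/wrist1.png

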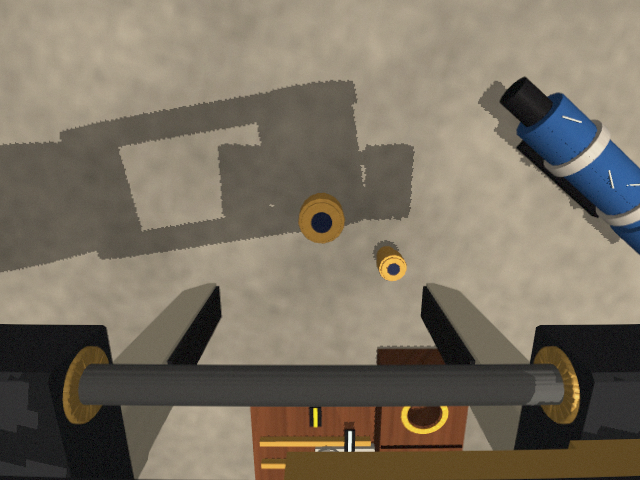

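Wrist view: the large brass eyepiece is at (321,222), which casts to within 1 mm of the triangulated point. The small one is at (393,268), clear of the fingers. The brass rim at (423,415) is partly hidden. Grasping now.

Call:
{"api": "servo_tool", "payload": {
  "increments": [
    {"slide": [-1,0,50],"dr": [0,0,0],"jaw": 0},
    {"slide": [-1,0,100],"dr": [0,0,0],"jaw": 0},
    {"slide": [-1,0,140],"dr": [0,0,0],"jaw": 0},
    {"slide": [-1,0,170],"dr": [0,0,0],"jaw": 0},
    {"slide": [-1,0,187],"dr": [0,0,0],"jaw": 0},
    {"slide": [-1,0,187],"dr": [0,0,0],"jaw": 0},
    {"slide": [-1,0,187],"dr": [0,0,0],"jaw": 1},
    {"slide": [-1,0,187],"dr": [0,0,0],"jaw": 1},
    {"slide": [-1,0,187],"dr": [0,0,0],"jaw": 1},
    {"slide": [-1,0,187],"dr": [0,0,0],"jaw": 1},
    {"slide": [-1,0,187],"dr": [0,0,0],"jaw": 1},
    {"slide": [-1,0,187],"dr": [0,0,0],"jaw": 1}
  ],
  "force": 25
}}

```text
t: 2.75
tool_pos: [0.4705, 0.2635, 0.2181]
orientation: [1.917, 2.488, 0.001]
force: [-0.7, -0.6, 1.3]
opening: 0.0494
gripper_force: 0.0
```

Call:
{"api": "servo_tool", "payload": {
  "increments": [
    {"slide": [0,0,0],"dr": [0,0,0],"jaw": 1},
    {"slide": [0,0,0],"dr": [0,0,0],"jaw": 1},
    {"slide": [0,0,0],"dr": [0,0,0],"jaw": 1},
    {"slide": [0,0,0],"dr": [0,0,0],"jaw": 1},
    {"slide": [0,0,0],"dr": [0,0,0],"jaw": 1},
    {"slide": [0,0,0],"dr": [0,0,0],"jaw": 1},
    {"slide": [0,0,-20],"dr": [0,0,0],"jaw": 1},
    {"slide": [0,0,-60],"dr": [0,0,0],"jaw": 1},
    {"slide": [0,0,-110],"dr": [0,0,0],"jaw": 1},
    {"slide": [0,0,-142],"dr": [0,0,0],"jaw": 1},
    {"slide": [0,0,-142],"dr": [0,0,0],"jaw": 1}
  ]
}}

```text
t: 3.85
tool_pos: [0.4718, 0.2642, 0.3659]
orientation: [1.914, 2.485, 0.013]
force: [0.3, -0.1, -1.6]
opening: 0.0398
gripper_force: 25.0
```

Run:
```python
from h import *
P,T,s=tool(); print(s['t'],P.round(4),s['opening'],s['gripper_force'])
X=np.array([.628,.0921,.36]); print('hole offset view', togo(X-.06*T[:,0]*[1,1,0],P,T))
p,im,d=snap('wrist')
print([(np.round(c[0],1),st) for c,st in comps(im,'blue',80)], togo(tri([(p,comps(im,'blue',80)[0][0][0])]*1)[0],P,T) if 0 else '')
for c,st in comps(im,'blue',80): print(togo(onplane(p,c[0],P[2]-.167+.012)[0],P,T))
```

```text
3.85 [0.4718 0.2642 0.3659] 0.03983801924898208 24.9933922290802
hole offset view [-266.3  107.     6.5]
[(array([569.2, 128.3]), array([ 533,   85,   67,   82, 1588], dtype=int32)), (array([613.2, 197.5]), array([582, 175,  58,  48, 948], dtype=int32)), (array([395.1, 282.8]), array([389, 277,  13,  13, 124], dtype=int32)), (array([320.9, 330. ]), array([ 299,  310,   45,   41, 1484], dtype=int32))] 
[ 75.5  82.6 155.9]
[ 52.  102.8 156.1]
[ 20.1  26.4 155.3]
[  0.8  -1.1 155. ]
```

Call:
{"api": "servo_tool", "payload": {
  "increments": [
    {"slide": [-266,107,0],"dr": [0,0,0],"jaw": 1},
    {"slide": [-266,107,0],"dr": [0,0,0],"jaw": 1},
    {"slide": [-266,107,0],"dr": [0,0,0],"jaw": 1},
    {"slide": [-266,107,0],"dr": [0,0,0],"jaw": 1},
    {"slide": [-266,107,0],"dr": [0,0,0],"jaw": 1},
    {"slide": [-266,107,0],"dr": [0,0,0],"jaw": 1},
    {"slide": [-266,107,0],"dr": [0,0,0],"jaw": 1},
    {"slide": [-266,107,0],"dr": [0,0,0],"jaw": 1},
    {"slide": [-266,107,0],"dr": [0,0,0],"jaw": 1}
  ]
}}

```text
t: 4.8
tool_pos: [0.641, 0.0343, 0.3578]
orientation: [-1.915, -2.487, 0.002]
force: [-0.2, 0.8, -2.4]
opening: 0.0397
gripper_force: 25.0
```

Run:
```python
from h import *
P,T,s=tool(); print(s['t'],P.round(4),s['opening'],T[:,0].round(4))
p,im,d=snap('wrist','wrist2.png')
np.savez('/tmp/w2',im=im,d=d,P=P,T=T)
for k,X in(('brass',(.628,.0921,.045)),('blue',None)):
    for c,st in comps(im,k,150): print(k,np.round(c[0],1),st,onplane(p,c[0],.045).round(4),togo(onplane(p,c[0],P[2]-.155 if k=='blue' else .045)[0],P,T))
```

```text
4.8 [0.641  0.0343 0.3578] 0.03972215350843396 [-0.2556  0.9668  0.0012]
brass [364.7  88.5] [325  81  63  22 482] [[0.6427 0.1405 0.045 ]] [101.9  29.7 312.9]
brass [323.8 152.6] [ 289  118   70   70 1832] [[0.6263 0.0906 0.045 ]] [ 57.8   1.1 312.9]
brass [176.2 173.1] [126 164  82  26 557] [[0.524  0.0483 0.045 ]] [  43.1 -108.6  313.2]
brass [244.3 282. ] [  103   187   279   178 17515] [[ 0.5908 -0.0237  0.045 ]] [-43.7 -62.4 313. ]
brass [254.4 232. ] [243 227  24  11 259] [[0.59   0.0189 0.045 ]] [ -2.2 -52.4 313. ]
brass [215.6 386. ] [205 348  23  77 783] [[ 0.5861 -0.1262  0.045 ]] [-141.5  -93.2  312.9]
brass [425.8 385.6] [414 348  23  77 796] [[ 0.7634 -0.0785  0.045 ]] [-140.7   90.5  312.4]
brass [375.1 462. ] [  123   441   489    39 14643] [[ 0.7455 -0.1702  0.045 ]] [-224.8   49.7  312.4]
blue [320.9 330. ] [ 299  310   45   41 1484] [[ 0.6611 -0.0494  0.045 ]] [  0.8  -1.1 155. ]
```

View pics/wrist2.png

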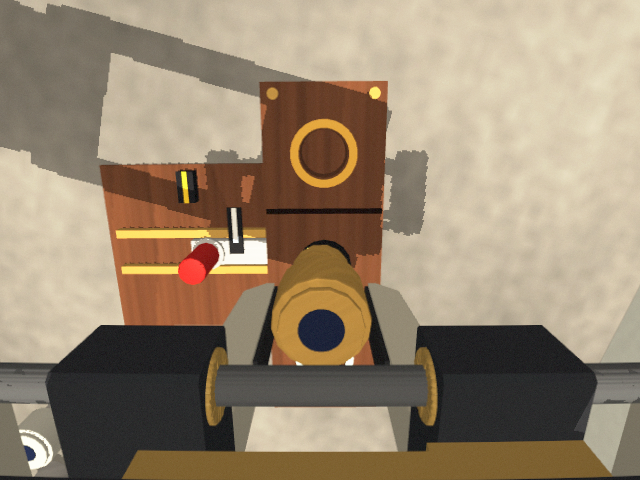

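The wrist view shows the held brass lens at (321,330), the brass rim at (324,153), the white index line at (235,228) and the yellow mark at (186,186). The wrist measurement gives rim minus piece as about (57, 2.2) mm in the tool axes, and the top and side views agree within 0.5 mm. I'll go over the hole and just enter it.

Call:
{"api": "servo_tool", "payload": {
  "increments": [
    {"slide": [40,2,0],"dr": [0,0,0],"jaw": 1},
    {"slide": [57,2.2,0],"dr": [0,0,0],"jaw": 1},
    {"slide": [57,2.2,40],"dr": [0,0,0],"jaw": 1},
    {"slide": [57,2.2,75],"dr": [0,0,0],"jaw": 1},
    {"slide": [57,2.2,86],"dr": [0,0,0],"jaw": 1},
    {"slide": [57,2.2,90],"dr": [0,0,0],"jaw": 1},
    {"slide": [57,2.2,93],"dr": [0,0,0],"jaw": 1},
    {"slide": [57,2.2,96],"dr": [0,0,0],"jaw": 1},
    {"slide": [57,2.2,99],"dr": [0,0,0],"jaw": 1},
    {"slide": [57,2.2,102],"dr": [0,0,0],"jaw": 1},
    {"slide": [57,2.2,102],"dr": [0,0,0],"jaw": 1}
  ]
}}

```text
t: 5.95
tool_pos: [0.6303, 0.0892, 0.2618]
orientation: [1.915, 2.486, 0.004]
force: [-8.4, -0.3, 18.1]
opening: 0.0392
gripper_force: 25.0
```

Contact on the edge: 18 N up and -8 N in x. I'll back off and check the settled pose.

Call:
{"api": "servo_tool", "payload": {
  "increments": [
    {"slide": [0,0,-12],"dr": [0,0,0],"jaw": 1},
    {"slide": [0,0,-18],"dr": [0,0,0],"jaw": 1},
    {"slide": [0,0,-18],"dr": [0,0,0],"jaw": 1},
    {"slide": [0,0,-18],"dr": [0,0,0],"jaw": 1}
  ]
}}

```text
t: 6.35
tool_pos: [0.6294, 0.0893, 0.2759]
orientation: [1.917, 2.488, 0.001]
force: [-0.4, -0.0, -2.0]
opening: 0.0394
gripper_force: 25.0
```

Run:
```python
from h import *
P,T,s=tool(); print(s['t'],P.round(4),s['opening'],T.round(4).tolist(),s['force'].round(1))
p,im,d=snap('wrist','wrist3.png');print(read_state()['tool_pos'].round(4))
np.savez('/tmp/w3',im=im,d=d,P=P,T=T)
for k in('brass','blue'):
    for c,st in comps(im,k,150): print(k,np.round(c[0],1),st,onplane(p,c[0],.045).round(4),togo(onplane(p,c[0],P[2]-.155 if k=='blue' else .045)[0],P,T))
```

```text
6.35 [0.6294 0.0893 0.2759] 0.039373248056460114 [[-0.2551, 0.9669, 0.0005], [0.9669, 0.2551, 0.0], [-0.0001, 0.0005, -1.0]] [-0.4 -0.  -2. ]
[0.6292 0.0892 0.2754]
brass [249.5 189.9] [242 183  16  15 198] [[0.5803 0.1207 0.045 ]] [ 43.  -39.6 230.8]
brass [383.6 189. ] [376 182  16  15 196] [[0.65   0.1396 0.045 ]] [ 43.4  32.7 230.9]
brass [319.5 298.6] [ 270  221  104  144 9862] [[0.633  0.0688 0.045 ]] [-20.7  -1.9 230.9]
brass [132.4 299.6] [  42  259  199   96 6377] [[0.5267 0.0399 0.045 ]] [ -21.6 -112.   230.8]
brass [215.7 386. ] [205 348  23  77 733] [[ 0.585 -0.006  0.045]] [-80.7 -67.3 230.8]
brass [426.2 386. ] [416 348  21  77 758] [[0.7132 0.0277 0.045 ]] [-80.9  65.2 230.9]
brass [267.  424.8] [248 407  37  35 678] [[ 0.6226 -0.0266  0.045 ]] [-110.3  -36.2  230.9]
brass [370.3 451.1] [  123   407   489    73 15685] [[ 0.694  -0.0301  0.045 ]] [-131.8   31.9  230.9]
blue [320.8 330.1] [ 298  310   46   41 1486] [[0.6389 0.0491 0.045 ]] [  0.7  -1.2 155. ]
blue [318.3 432.1] [302 418  34  29 763] [[ 0.6564 -0.0237  0.045 ]] [-47.2  -2.2 155. ]
```

View pics/wrist3.png

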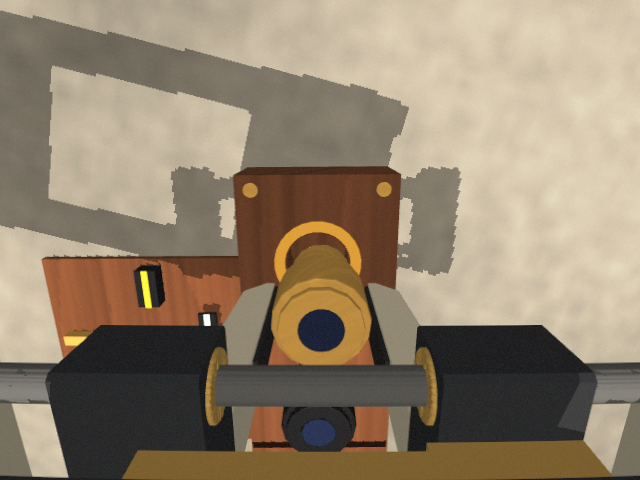

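The rim arc is visible behind the piece, spanning columns 275 to 361 near row 260. The lens is at (321,330), and the block's screws are at (250,190) and (384,189). The rim and screw centre line lies to the left of the piece. I'll fit the arc.

```bash
cat >> h.py <<'E'
from scipy.optimize import least_squares
def arcfit(p,im,k,box,z,P,T,r=.0245):
    "outer ring edge seen from above in box (u0,v0,u1,v1): topmost pixel per column, cast on z, circle fit of known radius"
    u0,v0,u1,v1=box; m=hsvmask(im,k)[v0:v1,u0:u1]
    uv=[(u0+j,v0+np.argmax(m[:,j])-.5) for j in range(m.shape[1]) if m[:,j].any()]
    X=onplane(p,uv,z)
    f=least_squares(lambda c:np.hypot(*(X[:,:2]-c).T)-r,X[:,:2].mean(0),loss='soft_l1',f_scale=.0005)
    return togo([*f.x,z],P,T),f.x.round(4),np.sqrt((f.fun**2).mean()).round(5),len(uv)
E
python3 - <<'E'
from h import *
w=camera_params('wrist'); R=cv2.Rodrigues(w['rvec'])[0];P,T,s=tool()
c=T.T@(-R.T@w['tvec'].ravel()-P); RT=R@T   # camera fixed in tool
for f,box in(('w3',(272,215,366,258)),('w2',(286,112,362,150))):
    g=np.load('/tmp/%s.npz'%f); Tg=g['T'];Pg=g['P']; Rg=RT@Tg.T
    p=dict(w,rvec=cv2.Rodrigues(Rg)[0],tvec=-Rg@(Pg+Tg@c))
    print(f,arcfit(p,g['im'],'brass',box,.045,Pg,Tg))
    for uv in ([(249.5,189.9),(383.6,189.)] if f=='w3' else [(272,93),(375,93)]): print(togo(onplane(p,uv,.045)[0],Pg,Tg))
# black lens now for spacing check
E
```

```text
w3 (array([  1.8,  -3. , 230.9]), array([0.6261, 0.0903]), np.float64(0.00075), 88)
[ 43.  -39.5 230.8]
[ 43.5  32.7 230.9]
w2 (array([ 57.8,   1. , 312.9]), array([0.6262, 0.0906]), np.float64(0.00207), 68)
[ 98.9 -35.4 313.1]
[ 98.9  37.  312.9]
```

Call:
{"api": "servo_tool", "payload": {
  "increments": [
    {"slide": [1.2,-2.2,0],"dr": [0,0,0],"jaw": 1},
    {"slide": [1.2,-2.2,6],"dr": [0,0,0],"jaw": 1},
    {"slide": [1.2,-2.2,10],"dr": [0,0,0],"jaw": 1},
    {"slide": [1.2,-2.2,13],"dr": [0,0,0],"jaw": 1},
    {"slide": [1.2,-2.2,16],"dr": [0,0,0],"jaw": 1},
    {"slide": [1.2,-2.2,19],"dr": [0,0,0],"jaw": 1},
    {"slide": [1.2,-2.2,19],"dr": [0,0,0],"jaw": 1}
  ]
}}

```text
t: 7.1
tool_pos: [0.6267, 0.0898, 0.256]
orientation: [-1.917, -2.488, 0.001]
force: [1.0, -0.3, -2.2]
opening: 0.0399
gripper_force: 25.0
```

The piece entered freely. Now I'll seat it.

Call:
{"api": "servo_tool", "payload": {
  "increments": [
    {"slide": [0,0,6],"dr": [0,0,0],"jaw": 1},
    {"slide": [0,0,12],"dr": [0,0,0],"jaw": 1},
    {"slide": [0,0,17],"dr": [0,0,0],"jaw": 1},
    {"slide": [0,0,20],"dr": [0,0,0],"jaw": 1},
    {"slide": [0,0,21],"dr": [0,0,0],"jaw": 1},
    {"slide": [0,0,21],"dr": [0,0,0],"jaw": 1}
  ]
}}

```text
t: 7.7
tool_pos: [0.6268, 0.0899, 0.2355]
orientation: [-1.917, -2.489, 0.0]
force: [-0.4, 0.2, -2.1]
opening: 0.0393
gripper_force: 25.0
```

Call:
{"api": "servo_tool", "payload": {
  "increments": [
    {"slide": [0,0,0],"dr": [0,0,0],"jaw": 0},
    {"slide": [0,0,0],"dr": [0,0,0],"jaw": 0},
    {"slide": [0,0,0],"dr": [0,0,0],"jaw": 0},
    {"slide": [0,0,0],"dr": [0,0,0],"jaw": 0},
    {"slide": [0,0,0],"dr": [0,0,0],"jaw": 0},
    {"slide": [0,0,-30],"dr": [0,0,0],"jaw": 0},
    {"slide": [0,0,-80],"dr": [0,0,0],"jaw": 0},
    {"slide": [0,0,-120],"dr": [0,0,0],"jaw": 0},
    {"slide": [-345,-297,-160],"dr": [0,0,0],"jaw": 0},
    {"slide": [-345,-297,-160],"dr": [0,0,0],"jaw": 0},
    {"slide": [-345,-297,-160],"dr": [0,0,0],"jaw": 0},
    {"slide": [-345,-297,-160],"dr": [0,0,0],"jaw": 0},
    {"slide": [-345,-297,-160],"dr": [0,0,0],"jaw": 0},
    {"slide": [-345,-297,-160],"dr": [0,0,0],"jaw": 0},
    {"slide": [-345,-297,-160],"dr": [0,0,0],"jaw": 0},
    {"slide": [-345,-297,-160],"dr": [0,0,0],"jaw": 0},
    {"slide": [-345,-297,-160],"dr": [0,0,0],"jaw": 0},
    {"slide": [-345,-297,-160],"dr": [0,0,0],"jaw": 0},
    {"slide": [-345,-297,-160],"dr": [0,0,0],"jaw": 0},
    {"slide": [-345,-297,-160],"dr": [0,0,0],"jaw": 0}
  ]
}}

```text
t: 9.7
tool_pos: [0.428, -0.3188, 0.3956]
orientation: [-1.917, -2.488, -0.001]
force: [-0.2, 0.6, 1.1]
opening: 0.0931
gripper_force: 0.0
```

Run:
```python
from h import *
P,T,s=tool(); print(s['t'],P.round(4),s['opening'],T.round(4).tolist(),s['q'].round(2))
p,im,d=snap('wrist')
pt,it,dt=snap('top')
c=np.zeros((480,800,3),np.uint8); c[:375,:500]=cv2.resize(im,(500,375)); c[:300,500:]=cv2.resize(it[150:250,240:340],(300,300),interpolation=cv2.INTER_CUBIC)
cv2.imwrite('pics/mix4.png',c[:,:,::-1])
for X in((.428,-.3197,.064),): 
    uv,x,st=near(p,im,'blue',np.array(X),amin=100); print(np.round(uv,1),x.round(4),st,togo(x,P,T),fromdepth(p,[uv],d).round(4))
w=world(pt,dt); q=w[185:225,262:292]; q=q[(q[...,2]<.2)]; print('brass top z',np.percentile(q[:,2],[90,95,99]).round(4))
uv,x,st=near(pt,it,'blue',np.array((.628,.0921,.081)),amin=30); print('brass lens top cam',uv,x.round(4))
X=np.array([.72,-.67,.03]);print('shadow thing px',proj(p,X).round(0))
```

```text
9.7 [ 0.428  -0.3188  0.3956] 0.09307870547285506 [[-0.2552, 0.9669, 0.0001], [0.9669, 0.2552, 0.0007], [0.0007, 0.0003, -1.0]] [-0.74 -0.04  1.69  0.    1.5  -0.99]
[320.  226.6] [ 0.4271 -0.3215  0.064 ] [310 217  21  20 330] [ -2.7  -1.8 331.6] [[ 0.427  -0.3213  0.0649]]
brass top z [0.0796 0.0807 0.0822]
brass lens top cam (273.6006944444444, 200.1284722222222) [0.6264 0.0925 0.081 ]
shadow thing px [[480. 548.]]
```

View pics/mix4.png

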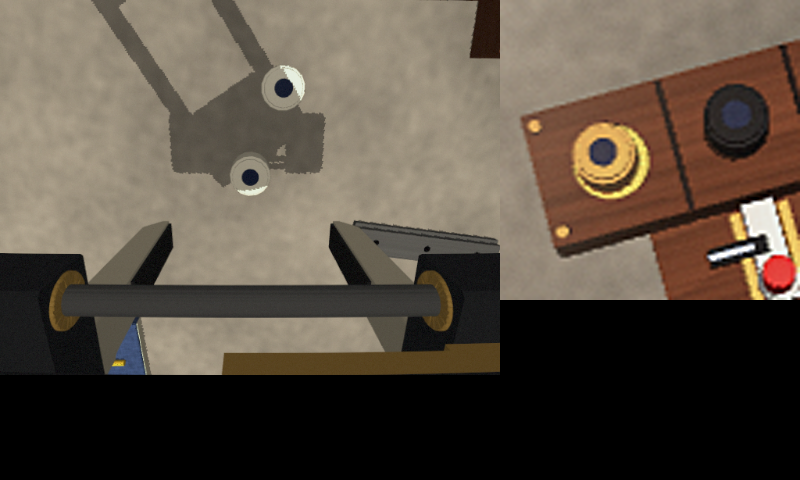

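The inset shows the brass eyepiece standing in its rim (tops at 81 mm, so fully seated) beside the black one. In the wrist view the target white eyepiece is just below the tool at full-frame (320,227), with its neighbour at (364,113) 90 mm away sideways. The thing casting the shadow is about 0.97 m from the base, out of reach, so it can't be the one meant. Grasping the white.

Call:
{"api": "servo_tool", "payload": {
  "increments": [
    {"slide": [-1.5,-0.5,50],"dr": [0,0,0],"jaw": 0},
    {"slide": [-1.5,-0.5,100],"dr": [0,0,0],"jaw": 0},
    {"slide": [-1.5,-0.5,145],"dr": [0,0,0],"jaw": 0},
    {"slide": [-1.5,-0.5,170],"dr": [0,0,0],"jaw": 0},
    {"slide": [-1.5,-0.5,178],"dr": [0,0,0],"jaw": 0},
    {"slide": [-1.5,-0.5,178],"dr": [0,0,0],"jaw": 0},
    {"slide": [-1.5,-0.5,178],"dr": [0,0,0],"jaw": 1},
    {"slide": [-1.5,-0.5,178],"dr": [0,0,0],"jaw": 1},
    {"slide": [-1.5,-0.5,178],"dr": [0,0,0],"jaw": 1},
    {"slide": [-1.5,-0.5,178],"dr": [0,0,0],"jaw": 1},
    {"slide": [-1.5,-0.5,178],"dr": [0,0,0],"jaw": 1},
    {"slide": [-1.5,-0.5,178],"dr": [0,0,0],"jaw": 1},
    {"slide": [-1.5,-0.5,178],"dr": [0,0,0],"jaw": 1},
    {"slide": [-1.5,-0.5,178],"dr": [0,0,0],"jaw": 1},
    {"slide": [-1.5,-0.5,178],"dr": [0,0,0],"jaw": 1},
    {"slide": [-1.5,-0.5,178],"dr": [0,0,0],"jaw": 1}
  ]
}}

```text
t: 11.4
tool_pos: [0.4276, -0.3211, 0.2178]
orientation: [1.917, 2.489, -0.0]
force: [0.4, -0.4, 1.1]
opening: 0.0438
gripper_force: 25.0
```

Run:
```python
from h import *
P,T,s=tool(); print(s['t'],P.round(4),s['opening'],s['force'].round(1))
h=np.array([.6715,-.0735,P[2]]); print(togo(h,P,T))
```

```text
11.4 [ 0.4276 -0.3211  0.2178] 0.043752863723600974 [ 0.4 -0.4  1.1]
[177.2 299.   -0. ]
```

Call:
{"api": "servo_tool", "payload": {
  "increments": [
    {"slide": [0,0,-20],"dr": [0,0,0],"jaw": 1},
    {"slide": [0,0,-65],"dr": [0,0,0],"jaw": 1},
    {"slide": [0,0,-110],"dr": [0,0,0],"jaw": 1},
    {"slide": [20,30,-140],"dr": [0,0,0],"jaw": 1},
    {"slide": [177,297,-140],"dr": [0,0,0],"jaw": 1},
    {"slide": [177,297,-140],"dr": [0,0,0],"jaw": 1},
    {"slide": [177,297,-140],"dr": [0,0,0],"jaw": 1},
    {"slide": [177,297,-140],"dr": [0,0,0],"jaw": 1},
    {"slide": [177,297,-140],"dr": [0,0,0],"jaw": 1},
    {"slide": [177,297,-140],"dr": [0,0,0],"jaw": 1},
    {"slide": [177,297,-140],"dr": [0,0,0],"jaw": 1},
    {"slide": [177,297,-140],"dr": [0,0,0],"jaw": 1},
    {"slide": [177,297,-140],"dr": [0,0,0],"jaw": 1},
    {"slide": [177,297,-100],"dr": [0,0,0],"jaw": 1},
    {"slide": [177,297,-65],"dr": [0,0,0],"jaw": 1},
    {"slide": [177,297,-58],"dr": [0,0,0],"jaw": 1},
    {"slide": [177,297,-58],"dr": [0,0,0],"jaw": 1},
    {"slide": [177,297,-58],"dr": [0,0,0],"jaw": 1}
  ]
}}

```text
t: 13.2
tool_pos: [0.6699, -0.0751, 0.2781]
orientation: [1.917, 2.486, 0.002]
force: [0.0, 0.4, -1.4]
opening: 0.0433
gripper_force: 25.0
```

Run:
```python
from h import *
P,T,s=tool(); print(s['t'],P.round(4),s['opening'],s['force'].round(1))
p,im,d=snap('wrist','wrist5.png'); np.savez('/tmp/w5',im=im,d=d,P=P,T=T)
for c,st in comps(im,'blue',150): print(np.round(c[0],1),st,togo(onplane(p,c[0],P[2]-.155)[0],P,T),'seated plane',togo(onplane(p,c[0],.081)[0],P,T))
print(arcfit(p,im,'white',(272,215,366,258),.045,P,T))
```

```text
13.2 [ 0.6699 -0.0751  0.2781] 0.04334029789697676 [ 0.   0.4 -1.4]
[323. 102.] [ 302   80   43   45 1538] [ 83.3  -0.4 154.9] seated plane [ 85.9  -0.2 197. ]
[320.6 334. ] [ 298  314   46   41 1488] [ -0.9  -1.2 155. ] seated plane [-24.7  -1.2 197.1]
(array([  0.4,   0.4, 233.1]), array([ 0.6708, -0.0748]), np.float64(0.00019), 84)
```

View pics/wrist5.png

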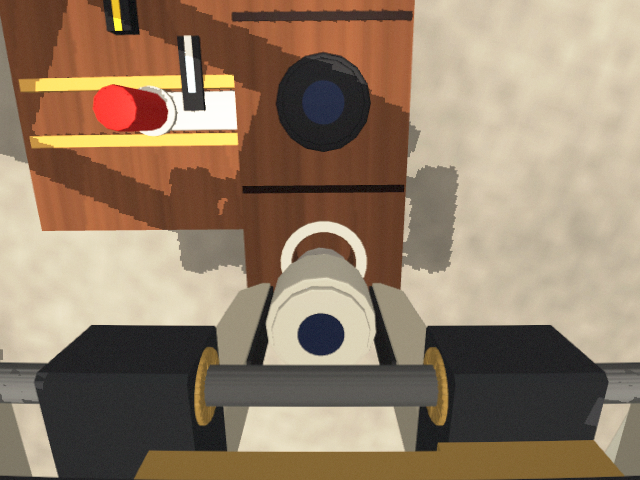

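The white piece's lens is at (321,334) and the white rim arc spans columns 281 to 367 near row 260, giving a rim-minus-piece offset of about (1.3, 1.5) mm. I'll correct that and enter.

Call:
{"api": "servo_tool", "payload": {
  "increments": [
    {"slide": [1.3,1.2,0],"dr": [0,0,0],"jaw": 1},
    {"slide": [1.3,1.2,7],"dr": [0,0,0],"jaw": 1},
    {"slide": [1.3,1.2,12],"dr": [0,0,0],"jaw": 1},
    {"slide": [1.3,1.2,15],"dr": [0,0,0],"jaw": 1},
    {"slide": [1.3,1.2,18],"dr": [0,0,0],"jaw": 1},
    {"slide": [1.3,1.2,21],"dr": [0,0,0],"jaw": 1},
    {"slide": [1.3,1.2,21],"dr": [0,0,0],"jaw": 1}
  ]
}}

```text
t: 13.95
tool_pos: [0.6702, -0.0725, 0.254]
orientation: [-1.917, -2.488, 0.001]
force: [0.1, -0.5, -0.1]
opening: 0.0435
gripper_force: 25.0
```

Call:
{"api": "servo_tool", "payload": {
  "increments": [
    {"slide": [0,0,6],"dr": [0,0,0],"jaw": 1},
    {"slide": [0,0,11],"dr": [0,0,0],"jaw": 1},
    {"slide": [0,0,16],"dr": [0,0,0],"jaw": 1},
    {"slide": [0,0,18.5],"dr": [0,0,0],"jaw": 1},
    {"slide": [0,0,18.5],"dr": [0,0,0],"jaw": 1},
    {"slide": [0,0,18.5],"dr": [0,0,0],"jaw": 1}
  ]
}}

```text
t: 14.55
tool_pos: [0.6705, -0.0726, 0.2362]
orientation: [-1.917, -2.489, 0.0]
force: [0.1, -1.1, -0.6]
opening: 0.0437
gripper_force: 25.0
```

Call:
{"api": "servo_tool", "payload": {
  "increments": [
    {"slide": [0,0,1],"dr": [0,0,0],"jaw": 1},
    {"slide": [0,0,1],"dr": [0,0,0],"jaw": 0},
    {"slide": [0,0,1],"dr": [0,0,0],"jaw": 0},
    {"slide": [0,0,1],"dr": [0,0,0],"jaw": 0},
    {"slide": [0,0,1],"dr": [0,0,0],"jaw": 0},
    {"slide": [0,0,1],"dr": [0,0,0],"jaw": 0},
    {"slide": [0,0,-25],"dr": [0,0,0],"jaw": 0},
    {"slide": [0,0,-70],"dr": [0,0,0],"jaw": 0},
    {"slide": [0,0,-115],"dr": [0,0,0],"jaw": 0.5},
    {"slide": [53,-100,-125],"dr": [0,0,0],"jaw": 0.5},
    {"slide": [53,-100,-125],"dr": [0,0,0],"jaw": 0.5},
    {"slide": [53,-100,-125],"dr": [0,0,0],"jaw": 0.5},
    {"slide": [53,-100,-125],"dr": [0,0,0],"jaw": 0.5},
    {"slide": [53,-100,-125],"dr": [0,0,0],"jaw": 0.5}
  ]
}}

```text
t: 15.95
tool_pos: [0.5607, -0.0469, 0.362]
orientation: [1.916, 2.487, 0.001]
force: [1.2, 0.6, -0.5]
opening: 0.0501
gripper_force: 0.0
```

Run:
```python
from h import *
P,T,s=tool(); print(s['t'],P.round(4),s['opening'],s['force'].round(1))
p,im,d=snap('wrist'); np.savez('/tmp/w6',im=im,d=d,P=P,T=T)
pt,it,dt=snap('top')
W=world(pt,dt)
q=W[165:195,345:375]; q=q[q[...,2]<.2]; print('white top z',np.percentile(q[:,2],[90,95,99]).round(4))
q=W[185:225,258:292]; q=q[q[...,2]<.2]; print('brass top z',np.percentile(q[:,2],[90,95,99]).round(4))
w=world(p,d)
m=hsvmask(im,'red'); m&=(w[...,2]>.059); c=hull_centre(m); print('knob top',c,onplane(p,c[0],.062).round(4),togo(onplane(p,c[0],.062)[0],P,T),'depth z',np.median(w[m],0).round(4))
for k in('yellow','white'):
    for c,st in comps(im,k,60): print(k,np.round(c[0],1),st,togo(onplane(p,c[0],.016 if k=='yellow' else .019)[0],P,T))
c=np.zeros((480,800,3),np.uint8);c[:,:]=0;c[:375,:500]=cv2.resize(im,(500,375)); c[:300,500:]=cv2.resize(it[150:250,270:370],(300,300),interpolation=cv2.INTER_CUBIC)
cv2.imwrite('pics/mix6.png',c[:,:,::-1])
```

```text
15.95 [ 0.5607 -0.0469  0.362 ] 0.05005009798413217 [ 1.2  0.6 -0.5]Traceback (most recent call last):
  File "<stdin>", line 6, in <module>
    return _quantile_unchecked(
        a, q, axis, out, overwrite_input, method, keepdims, weights)
    return _ureduce(a,
                    func=_quantile_ureduce_func,
    ...<5 lines>...
                    overwrite_input=overwrite_input,
                    method=method)
    r = func(a, **kwargs)
    result = _quantile(arr,
                       quantiles=q,
    ...<2 lines>...
                       out=out,
                       weights=wgt)
    slices_having_nans = np.isnan(arr[-1, ...])
                                  ~~~^^^^^^^^^
IndexError: index -1 is out of bounds for axis 0 with size 0
```

Run:
```python
from h import *
P,T,s=tool(); print(s['t'],P.round(4))
p,im,d=snap('wrist'); np.savez('/tmp/w6',im=im,d=d,P=P,T=T)
ps,si,sd=snap('side')
W=world(ps,sd); u,v=proj(ps,[.671,-.0735,.078])[0].astype(int); print(u,v)
q=W[v-14:v+14,u-14:u+14].reshape(-1,3); q=q[(np.hypot(q[:,0]-.671,q[:,1]+.0735)<.025)]; print('white top z',np.percentile(q[:,2],[50,90,97]).round(4) if len(q) else 0)
w=world(p,d)
m=hsvmask(im,'red')&(w[...,2]>.058)
if m.sum()>20: c=hull_centre(m); print('knob top',c,m.sum(),onplane(p,c[0],.062).round(4),togo(onplane(p,c[0],.062)[0],P,T),'depth z',np.median(w[m],0).round(4))
for k in('yellow','white'):
    for c,st in comps(im,k,60): print(k,np.round(c[0],1),st,togo(onplane(p,c[0],.016 if k=='yellow' else .019)[0],P,T))
c=np.zeros((480,800,3),np.uint8);c[:375,:500]=cv2.resize(im,(500,375)); c[:300,500:]=cv2.resize(si[190:290,300:400],(300,300),interpolation=cv2.INTER_CUBIC)
cv2.imwrite('pics/mix6.png',c[:,:,::-1])
```

```text
16.05 [ 0.5612 -0.0471  0.3616]
402 231
white top z [0.0787 0.0823 0.0833]
knob top ((319.68398268398266, 191.60911637382225), (28.284271240234375, 28.284271240234375)) 669 [[ 0.5517 -0.0176  0.062 ]] [ 31.2  -1.9 299.6] depth z [ 0.5517 -0.0176  0.0616]
yellow [518.6   3.5] [514   0  11   9  70] [165.8 146.9 345.6]
yellow [491.7  36.8] [479  26  27  23 166] [142.6 128.9 345.6]
yellow [436.5  65.9] [427  35  21  64 126] [121.5  88.1 345.6]
yellow [496.9  67.3] [485  48  23  38 243] [120.9 135.2 345.6]
yellow [464.4  97.2] [441  89  46  16 247] [ 98.8 111.9 345.6]
yellow [301.  112.1] [299  96   5  33 107] [ 87.2 -16.7 345.5]
white [350.5 152.5] [348 135   6  37 149] [ 56.   22.8 342.6]
white [343.8 182.2] [ 302  168   84   29 1208] [ 32.2  17.8 342.6]
white [447.7 301.8] [ 413  278   70   49 1732] [-75.  113.  342.7]
```

View pics/mix6.png

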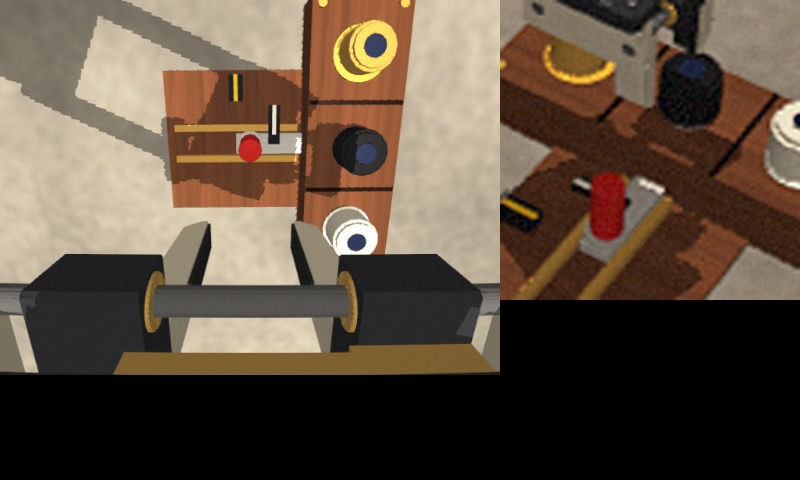

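Both loose eyepieces are now seated (white top at about 82 mm) with the black one between them. In full-frame wrist pixels the knob top is at (320,192), 62 mm high, the index line at (350,152) and the yellow line at (301,112). The pull needed is 22.8 - (-16.7), about 39.5 mm, and the other two views give 39.1 mm. Gripping the knob.

Call:
{"api": "servo_tool", "payload": {
  "increments": [
    {"slide": [31,-1,0],"dr": [0,0,0],"jaw": 0.5},
    {"slide": [31,-1,40],"dr": [0,0,0],"jaw": 0.5},
    {"slide": [31,-1,85],"dr": [0,0,0],"jaw": 0.5},
    {"slide": [31,-1,120],"dr": [0,0,0],"jaw": 0.5},
    {"slide": [31,-1,142],"dr": [0,0,0],"jaw": 0.5},
    {"slide": [31,-1,149],"dr": [0,0,0],"jaw": 0.5},
    {"slide": [31,-1,149],"dr": [0,0,0],"jaw": 0.5},
    {"slide": [31,-1,149],"dr": [0,0,0],"jaw": 1},
    {"slide": [31,-1,149],"dr": [0,0,0],"jaw": 1},
    {"slide": [31,-1,149],"dr": [0,0,0],"jaw": 1},
    {"slide": [31,-1,149],"dr": [0,0,0],"jaw": 1},
    {"slide": [31,-1,149],"dr": [0,0,0],"jaw": 1},
    {"slide": [31,-1,149],"dr": [0,0,0],"jaw": 1},
    {"slide": [31,-1,149],"dr": [0,0,0],"jaw": 1}
  ],
  "force": 40
}}

```text
t: 17.55
tool_pos: [0.5522, -0.0171, 0.2135]
orientation: [1.916, 2.487, 0.003]
force: [2.4, 1.1, 5.4]
opening: 0.0211
gripper_force: 40.0
```

```bash
cat > ix.py <<'E'
from h import *
P,T,s=tool(); print(s['t'],P.round(4),s['opening'],s['gripper_force'],s['force'].round(1))
p,im,d=snap('wrist'); np.savez('/tmp/w7',im=im,d=d,P=P,T=T)
for k,z in(('yellow',.016),('white',.019)):
    for c,st in comps(im,k,25):
        x=togo(onplane(p,c[0],z)[0],P,T)
        if 10<x[0]<100 and abs(x[1])<80: print(k,np.round(c[0],1),st,x)
E
python3 ix.py
```

```text
17.55 [ 0.5522 -0.0171  0.2135] 0.021110253865684547 40.002501010894775 [2.4 1.1 5.4]
yellow [287.5 172.4] [283 144  10  58 500] [ 56.  -16.  197.4]
white [413.5  81.4] [ 385   39   52   81 1494] [ 93.9  37.5 194.6]
white [139.5  73.5] [134  68  12  12  51] [ 97.3 -76.4 194.2]
white [159.1 103.3] [157  98   6  12  27] [ 85.5 -69.4 194.3]
white [214.2 108.8] [208 102  13  16  56] [ 83.1 -46.2 194.3]
white [222.7 120.4] [211 108  23  22 149] [ 78.4 -42.9 194.3]
white [373.9 241.3] [369 211  11  62 517] [ 24.6  23.4 194.6]
```

The knob is gripped. The close-up wrist view has the yellow line at y = -16.0 and the index at +23.4, so 39.4 mm to pull.

Call:
{"api": "servo_tool", "payload": {
  "increments": [
    {"slide": [0,-5,0],"dr": [0,0,0],"jaw": 1},
    {"slide": [0,-12,0],"dr": [0,0,0],"jaw": 1},
    {"slide": [0,-20,0],"dr": [0,0,0],"jaw": 1},
    {"slide": [0,-28,0],"dr": [0,0,0],"jaw": 1},
    {"slide": [0,-35,0],"dr": [0,0,0],"jaw": 1},
    {"slide": [0,-39.4,0],"dr": [0,0,0],"jaw": 1},
    {"slide": [0,-39.4,0],"dr": [0,0,0],"jaw": 1},
    {"slide": [0,-39.4,0],"dr": [0,0,0],"jaw": 1},
    {"slide": [0,-39.4,0],"dr": [0,0,0],"jaw": 1}
  ]
}}

```text
t: 18.5
tool_pos: [0.5145, -0.0273, 0.2135]
orientation: [1.915, 2.486, 0.004]
force: [8.3, 1.4, 3.5]
opening: 0.0218
gripper_force: 40.0
```

```bash
python3 ix.py
python3 - <<'E'
import numpy as np,cv2
g=np.load('/tmp/w7.npz')['im']; cv2.imwrite('pics/w7.png',cv2.resize(g[80:320,220:460],(600,600))[:,:,::-1])
E
```

```text
18.5 [ 0.5145 -0.0273  0.2135] 0.021775484281089167 40.00130295753479 [8.3 1.4 3.5]
yellow [374.3 170.9] [370 143  10  58 486] [ 56.6  22.8 197.6]
white [504.8 108.9] [499  99  13  20 109] [ 83.3  77.2 194.8]
white [162.8 115.9] [156 104  18  22 181] [ 80.4 -68.3 194.1]
white [189.7 197.2] [182 192  15  11  76] [ 45.4 -59.9 194.2]
white [374.1 241.2] [369 211  11  62 512] [ 24.7  23.5 194.6]
white [194.1 248.6] [192 243   5  12  26] [ 21.2 -60.1 194.3]
```

View pics/w7.png

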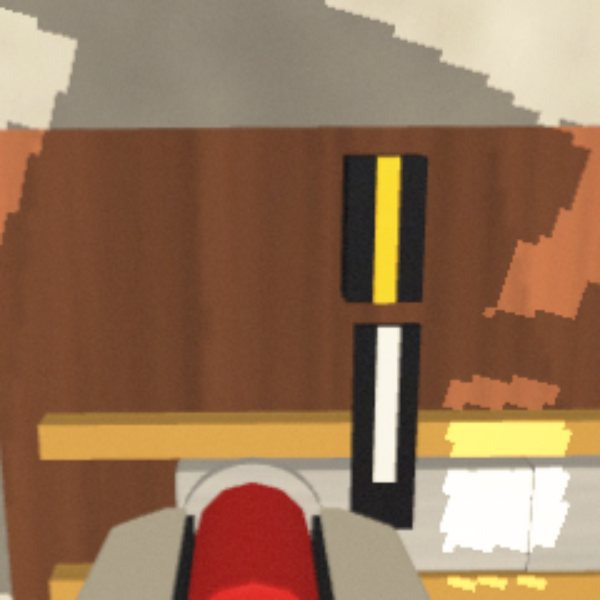

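The crop shows the white line (crop 387, rows 328-482) almost in line with the yellow one (crop 387, rows 156-302). I'll fit both lines to get the residual, and cross-check with the side camera.

```bash
cat > ln.py <<'E'
from h import *
P,T,s=tool(); print(s['t'],P.round(4),s['force'].round(1))
def linefit(p,im,k,z,boxc,r=14):
    m=hsvmask(im,k); c,l,st,ce=cv2.connectedComponentsWithStats(m.astype(np.uint8))
    i=1+np.argmin(np.hypot(*(ce[1:]-boxc).T)+1e6*(st[1:,4]<6)); v,u=np.nonzero(l==i)
    X=1000*(onplane(p,np.c_[u,v],z)-P)@T[:, :2]; e=cv2.fitLine(X.astype(np.float32),cv2.DIST_L2,0,0,0).ravel()
    return X.mean(0),e[1]/e[0],len(u),ce[i].round(1)
for cam in('wrist','side'):
    p,im,d=snap(cam)
    A=P-0; 
    if cam=='wrist': cy,cw=(374,171),(374,241)
    else:
        cy=proj(p,[.5244,.0343,.016])[0]; cw=proj(p,P+T@np.array([.030,.023,0])*[1,1,0]+[0,0,.019-P[2]])[0]
    y=linefit(p,im,'yellow',.016,cy); w=linefit(p,im,'white',.019,cw)
    # stand y direction in tool coords: average of measured line slopes
    for sl in(0,.5*(y[1]+w[1])):
        print(cam,'slope',round(sl,4),'white-yellow along pull (mm, + = pull more):',((w[0][1]-sl*w[0][0])-(y[0][1]-sl*y[0][0])).round(2))
    print(y,w)
E
python3 ln.py
```

```text
18.55 [ 0.5145 -0.0272  0.2135] [7.1 1.9 2.2]
wrist slope 0 white-yellow along pull (mm, + = pull more): 0.75
wrist slope -0.0076 white-yellow along pull (mm, + = pull more): 0.51
(array([56.41304576, 22.80613652]), np.float32(-0.005249366), 486, array([374.1, 171.1])) (array([24.586633  , 23.55495379]), np.float32(-0.009936081), 508, array([374.1, 241.1]))Traceback (most recent call last):
  File "ln.py", line 14, in <module>
    y=linefit(p,im,'yellow',.016,cy); w=linefit(p,im,'white',.019,cw)
  File "ln.py", line 5, in linefit
    i=1+np.argmin(np.hypot(*(ce[1:]-boxc).T)+1e6*(st[1:,4]<6)); v,u=np.nonzero(l==i)
        ~~~~~~~~~^^^^^^^^^^^^^^^^^^^^^^^^^^^^^^^^^^^^^^^^^^^^^
    return _wrapfunc(a, 'argmin', axis=axis, out=out, **kwds)
    return bound(*args, **kwds)
ValueError: attempt to get argmin of an empty sequence
```

The residual is about 0.6 mm (the side view is hidden by the arm). I'll make a small correction and check again.

Call:
{"api": "servo_tool", "payload": {
  "increments": [
    {"slide": [0,-0.6,0],"dr": [0,0,0],"jaw": 1},
    {"slide": [0,-0.6,0],"dr": [0,0,0],"jaw": 1},
    {"slide": [0,-0.6,0],"dr": [0,0,0],"jaw": 1},
    {"slide": [0,-0.6,0],"dr": [0,0,0],"jaw": 1},
    {"slide": [0,-0.6,0],"dr": [0,0,0],"jaw": 1}
  ]
}}

```text
t: 19.15
tool_pos: [0.514, -0.0274, 0.2135]
orientation: [1.915, 2.486, 0.004]
force: [7.4, 1.4, 3.0]
opening: 0.0212
gripper_force: 40.0
```

```bash
sed -i "s/in('wrist','side')/in('wrist',)/" ln.py; python3 ln.py
python3 - <<'E'
from h import *
# eyepiece tops / finder & dovetail unchanged, from top view before/after
f=np.load('/tmp/top.npz'); pt,it,dt=snap('top'); np.savez('/tmp/top2',im=it,d=dt)
df=(np.abs(it.astype(int)-f['im']).max(2)>60)
for nm,(a,b,c,d) in dict(finder=(110,230,100,175),dovetail=(125,232,480,530),smallbrass=(236,256,194,214),w1=(288,316,432,460)).items(): print(nm,df[a:b,c:d].mean().round(4))
ps,si,sd=snap('side'); W=world(ps,sd)
for nm,c in dict(brass=(.6267,.0905),black=(.649,.009),white=(.6705,-.0735)).items():
    q=W.reshape(-1,3); q=q[(np.hypot(q[:,0]-c[0],q[:,1]-c[1])<.016)&(q[:,2]>.06)&(q[:,2]<.1)]; print(nm,len(q),np.percentile(q[:,2],[50,90]).round(4) if len(q) else '')
E
```

```text
19.15 [ 0.514  -0.0274  0.2135] [7.4 1.4 3. ]
wrist slope 0 white-yellow along pull (mm, + = pull more): 0.22
wrist slope -0.0064 white-yellow along pull (mm, + = pull more): 0.02
(array([56.53106704, 23.29464664]), np.float32(-0.0027316266), 487, array([375.3, 170.9])) (array([24.66662541, 23.51311369]), np.float32(-0.009973628), 510, array([374., 241.]))
finder 0.0
dovetail 0.0
smallbrass 0.0
w1 0.0
brass 0 
black 12 [0.0808 0.0826]
white 167 [0.0811 0.0829]
```

The lines now agree within about 0.2 mm. The white eyepiece's top is level with the black one's, the brass was measured seated at 81 mm, and the finder and dovetail bar haven't moved. Handing in with the knob still held.

```bash
python3 -c "from plant import *; print(close_job())"
```

```text
the job is handed in; nothing more can be done
None
```

The job is handed in: the brass and white eyepieces are seated in their matching holes, and the gripper is holding the red knob with the white line level with the yellow one (within about 0.2 mm by the wrist camera).

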